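# Find the rattling tin by feel and stand it in its holder

### The job

One of the three closed tins still has the loose steel spice-crushing ball inside; the other two are packed tight. Lift the tins and shake or rock them gently along their length, keeping them roughly level and without jolting the ball, until in one of them you have felt the ball roll from end to end, back and forth a few times; set that tin down fully home in the fitted wooden holder without forcing it, and leave the other two standing upright on the worktop. Do not disturb the cup, the teaspoon or the salt shaker.

Things in the scene. Friction and masses are not known exactly. Their poses are not given: they have to be found in the camera images.
- tin_a: One of three identical closed oblong metal tins, 110 mm long (its x axis) x 52 mm wide (y) x 64 mm high, lid fixed, standing on the worktop. Origin: centre of the underside, z up. Grip it across the 52 mm width near the top. Any of the three may hold the ball. A knock of the ball over 15 N is a jolt (strokes of 70 mm at up to 0.25 m/s are gentle).
- tin_b: Second tin, same shape, size and axes as tin_a. The ball is loose, steel, 190 g, 36 mm across; inside its tin (102 x 44 x 56 mm clear) it rolls freely 66 mm along the length and 8 mm across. Leaned 0.05 rad it takes about 0.6 s to roll to the low end; that shifts the moment at the wrist by about 0.1 N m, and its knock may make it swing.
- tin_c: Third tin, same shape, size and axes as tin_a. The tins weigh 0.2 to 0.6 kg without the ball, each a different amount, so weight does not tell; the contents of the tins without the ball cannot move, so 0.2 s after a small lean the moment stays steady but for the sensor noise. Pressing a tin on the holder with over 40 N is forcing it.
- holder: Wooden holder fixed to the worktop: an oblong block 132 x 74 x 22 mm with an open well on top, 114 mm (its x axis) x 56 mm (y), so 2 mm clear round a tin; the well's floor is 6 mm above the worktop, its walls 9 mm thick and 22 mm high. Origin: centre of the underside, z up. A tin goes in upright, lengthways, either way round; seated, its underside is 6 mm above the worktop.
- espresso_cup: White spotted espresso cup with a handle, 63 x 92 x 55 mm, origin at its underside; a bystander.
- teaspoon: Steel teaspoon, 130 mm long, lying flat, origin at its underside; a bystander.
- salt_shaker: Salt shaker, 44 mm across, 90 mm high, origin at its underside; a bystander.
Things that resemble listed ones, but are neither listed nor needed, are in the scene too. Leave any green look-alike of the tin_c alone.

How it is judged:
On the way, in this order (a step that is already met when the one before it is completed fails the run):
1. with its tin lifted clear of the worktop, the loose ball has rolled to the one end (the tin's +x end) (((distance between ball_g and tin_a below 0.065 m and height (world z) of tin_a above 0.015 m and x of ball_g in the frame of tin_a above 0.022 m) or (distance between ball_g and tin_b below 0.065 m and height (world z) of tin_b above 0.015 m and x of ball_g in the frame of tin_b above 0.022 m) or (distance between ball_g and tin_c below 0.065 m and height (world z) of tin_c above 0.015 m and x of ball_g in the frame of tin_c above 0.022 m))), for 0.02 s.
2. then, its tin still or again lifted, the ball has rolled to the other end (-x) (((distance between ball_g and tin_a below 0.065 m and height (world z) of tin_a above 0.015 m and x of ball_g in the frame of tin_a below -0.022 m) or (distance between ball_g and tin_b below 0.065 m and height (world z) of tin_b above 0.015 m and x of ball_g in the frame of tin_b below -0.022 m) or (distance between ball_g and tin_c below 0.065 m and height (world z) of tin_c above 0.015 m and x of ball_g in the frame of tin_c below -0.022 m))), for 0.02 s.
At the end, for the whole second after the job is handed in: The tin with the ball stands in the holder: underside within 3 mm of the well floor, centre within 5 mm of the holder's, long axes within 0.06 rad, upright within 0.05 rad, at rest. The other two stand upright (0.05 rad) and at rest on the worktop, anywhere (((distance between ball_g and tin_a below 0.065 m and z of tin_a in the frame of holder between 0.003 and 0.009 m and horizontal distance between tin_a and holder below 0.005 m and angle between the x axis of tin_a and the x axis of holder, either way round below 0.06 rad and angle between each of tin_a, tin_b, tin_c's own z axis and vertical below 0.05 rad and linear speed of each of tin_a, tin_b, tin_c below 0.02 m/s and height (world z) of tin_b between -0.004 and 0.004 m and height (world z) of tin_c between -0.004 and 0.004 m) or (distance between ball_g and tin_b below 0.065 m and z of tin_b in the frame of holder between 0.003 and 0.009 m and horizontal distance between tin_b and holder below 0.005 m and angle between the x axis of tin_b and the x axis of holder, either way round below 0.06 rad and angle between each of tin_b, tin_a, tin_c's own z axis and vertical below 0.05 rad and linear speed of each of tin_b, tin_a, tin_c below 0.02 m/s and height (world z) of tin_a between -0.004 and 0.004 m and height (world z) of tin_c between -0.004 and 0.004 m) or (distance between ball_g and tin_c below 0.065 m and z of tin_c in the frame of holder between 0.003 and 0.009 m and horizontal distance between tin_c and holder below 0.005 m and angle between the x axis of tin_c and the x axis of holder, either way round below 0.06 rad and angle between each of tin_c, tin_a, tin_b's own z axis and vertical below 0.05 rad and linear speed of each of tin_c, tin_a, tin_b below 0.02 m/s and height (world z) of tin_a between -0.004 and 0.004 m and height (world z) of tin_b between -0.004 and 0.004 m))); the robot touches nothing.
It fails at once if a tin is tipped more than 35 degrees from upright (angle between any of tin_a, tin_b, tin_c's own z axis and vertical above 0.61 rad).
It fails at once if a tin is pressed on the holder with more than 40 N (contact force between any of tin_a, tin_b, tin_c and holder above 40 N).
It fails at once if the ball is jolted: it knocks its tin with more than 15 N (contact force between ball_g and anything else above 15 N).
It fails at once if the cup, teaspoon or salt shaker is shifted more than 25 mm (distance of any of espresso_cup, teaspoon, salt_shaker from where it was at the start of the episode above 0.025 m).
It also fails if it takes over 72 s, if anything falls off the work surface, if the arm or the gripper's body presses on something with over 40 N, if the wrist force passes 120 N, or if a joint passes its speed limit or range.

### The arm

A 7-joint arm with a two-finger parallel gripper is mounted at the origin on a cart in front of the work surface, level with it; the furniture and walls round the work are solid. World frame = base frame: x ahead of the robot, y to its left, z up, the work surface at z = 0. Lengths are in m, angles in rad, forces in N, time in s.
With the tool pointing down it reaches from about 0.425 to 0.875 m from the base axis. Payload 4.7 kg.
Tool frame: the origin (TCP) lies at the very end of the fingers, on their centre line; the grasp point (between the pads) lies 19 mm behind it; z points along the fingers, y is the line along which they close (so a half turn about z gives the same grasp; the last joint's range is limited). The gripper opens to 87 mm and grips with 3 to 60 N. Pads are 19 mm wide; open, the fingers measure 117 mm over their backs; the gripper's body (75 mm by 190 mm) begins 51 mm behind the grasp point.
Start: joints at [-1.204, 0.321, -0.07, 1.45, 0.023, 1.371, -0.057], TCP at [0.225, 0.61, 0.223] pointing down, gripper open.
Joint ranges: [-2.86, 2.86], [-0.3, 2.09], [-1.38, 1.24], [0.06, 2.45], [-1.56, 4.7], [0.09, 2.05], [-2.69, 2.69]. Speed limits (rad/s): [2.57, 2.57, 3.14, 3.14, 3.14, 3.14, 3.14].

### API

Orientations are given as a rotation vector (axis times angle).
In Python, from plant import env, gripper_to, vision, job gives the robot as it stands. Calls block until the motion is done:
- env.move_to(position, orientation): joint-space move of the TCP to a pose.
- env.move_l(position, orientation=None, rate=0.15, guard=None): straight line of the TCP; orientation=None keeps the orientation; rate is the mean speed in m/s. With guard (N) it stops when the force on the tool has changed by that much, and returns True; else False.
- env.move_j(angles): joint-space move.
- gripper_to(opening, newtons=None): opening from 0.0 (shut) to 1.0 (fully open); newtons is the grip in N (None keeps the last); returns when the fingers have stopped.
- env.sleep(seconds).
- env.solve_ik(position, orientation): joint angles nearest the present ones, or None.
- env.observe(): the state.
- vision.camera(name): name is "side" or "top" or "wrist"; returns (picture, depth): 480x640x3 uint8, blue, green, red; 480x640 float32, m along the optical axis (not along the pixel's ray), 0 where there is no reading.
- vision.camera_model(name): a dict with "fx", "fy", "cx", "cy" (pixels), "k1" (the pictures are not rectified: a ray, as slopes to the right and down, at radius r is drawn at 1 + k1 r^2 times it, then the intrinsics apply), "R" (3x3) and "t" (3): a world point X has camera coordinates R X + t. Camera axes: x right, y down, z forward; pixel columns grow to the right and rows downward; lengths in m; the calibration is good to about 2 mm. A picture is of the moment at which its call begins: read the wrist's pose just before it. camera_model takes no time and is no camera call; for the wrist camera it gives the pose at the moment of the call.
A pose or a line that the arm cannot do raises env.MotionError and nothing moves.
- job.close_job(): hands the job in; it is judged then, once.
The state is a dict: "clock": time; "joint_positions": joint angles; "joint_vel": joint speeds; "effort": joint torques, N m; "tool_pos": TCP position; "ee_rot": TCP orientation; "contact_force": force on the tool from outside, world axes, zero at the start; "moment": the same for the moment, N m; "width": opening from 0.0 (shut) to 1.0 (fully open); "gripper_force": force on a finger pad.
Only numpy, scipy, OpenCV 4.12 (cv2) and the standard library are available. Lean on these libraries where they do the work, as an engineer would, in place of code of your own. Each camera call takes 0.05 s, during which the arm holds its last target. There are 200 camera calls.

## Working session

There is one attempt and no reset: what is moved stays moved. The work goes in short steps, each a Python script; the robot and the scene stay as the last script left them, time stands still between calls to the robot, and variables do not carry over. Pictures are saved under pics/ and viewed, at most 10 in all, crops included, and the job is handed in when it is done.

```bash
ls; mkdir -p pics; python3 - <<'E'
from plant import env, gripper_to, vision, job
import cv2, numpy as np
for n in ("top","side"):
    p,d=vision.camera(n); cv2.imwrite(f"pics/{n}0.png",p); np.save(f"pics/{n}0.npy",d)
    m=vision.camera_model(n); np.save(f"pics/{n}m.npy",m,allow_pickle=True)
    print(n,{k:np.round(v,3).tolist() for k,v in m.items()})
o=env.observe(); print({k:np.round(v,3).tolist() for k,v in o.items()})
E
```

```text
pics
top {'fx': 577.039, 'fy': 577.039, 'cx': 307.422, 'cy': 236.772, 'k1': -0.174, 'R': [[-0.02, -1.0, -0.005], [-0.994, 0.02, -0.106], [0.106, 0.003, -0.994]], 't': [0.209, 0.546, 1.539]}
side {'fx': 435.497, 'fy': 435.497, 'cx': 323.565, 'cy': 240.451, 'k1': -0.1, 'R': [[0.974, -0.227, -0.004], [-0.142, -0.593, -0.792], [0.178, 0.772, -0.61]], 't': [-0.505, 0.205, 0.939]}
{'clock': 0.1, 'joint_positions': [-1.204, 0.322, -0.07, 1.452, 0.023, 1.371, -0.057], 'joint_vel': [-0.003, -0.0, 0.0, -0.003, 0.001, -0.001, -0.001], 'effort': [-0.0, -49.257, -0.406, -31.34, -0.064, 0.039, 0.0], 'tool_pos': [0.224, 0.609, 0.222], 'ee_rot': [-0.551, -3.093, 0.003], 'contact_force': [0.271, 0.36, 0.361], 'moment': [0.027, 0.046, 0.02], 'gripper_force': 0.0, 'width': 1.001}
```

View pics/top0.png

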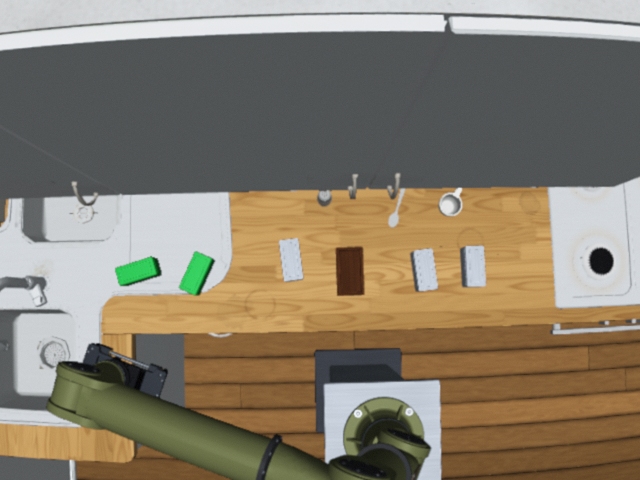

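View pics/side0.png

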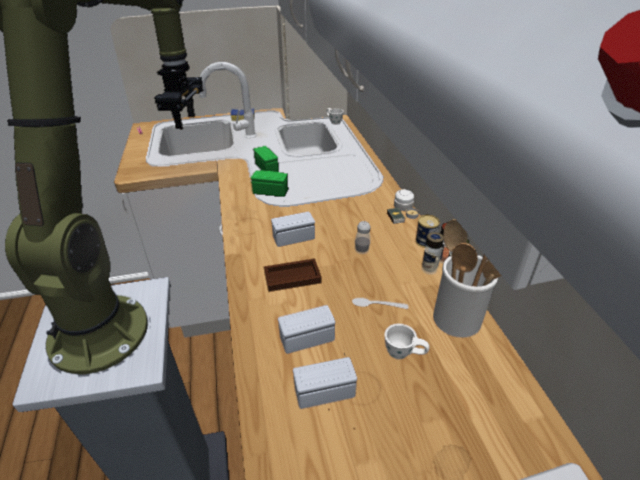

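Top view: three silver tins at (291,259), (425,270) and (473,267), and the dark brown holder at (349,271). The bystanders are the shaker (324,198), spoon (396,208) and cup (451,204). The green look-alikes at (137,271) and (196,273) are the wrong colour and stay untouched. The side view agrees, with silver tins at (293,228), (307,328) and (325,381) and the holder at (292,275).

```bash
cat > h.py <<'E'
import cv2, numpy as np
from scipy.spatial.transform import Rotation as Rot
def rays(m,uv):
    K=np.array([[m['fx'],0,m['cx']],[0,m['fy'],m['cy']],[0,0,1]],float)
    n=cv2.undistortPoints(np.asarray(uv,float).reshape(-1,1,2),K,np.array([m['k1'],0,0,0,0.])).reshape(-1,2)
    return np.c_[n,np.ones(len(n))]
def onplane(m,uv,z):
    R=np.asarray(m['R']);c=-R.T@np.asarray(m['t']); d=rays(m,uv)@R
    return c+d*((z-c[2])/d[:,2])[:,None]
def cloud(m,dep):
    v,u=np.mgrid[:480,:640]; r=rays(m,np.c_[u.ravel(),v.ravel()])
    P=(r*dep.reshape(-1,1)-np.asarray(m['t']))@np.asarray(m['R'])
    P[dep.ravel()==0]=np.nan
    return P.reshape(480,640,3)
def rect(P):
    (x,y),(w,h),a=cv2.minAreaRect(np.float32(P[:,:2]*1000)) # mm
    if w<h: w,h,a=h,w,a+90
    a=(a+90)%180-90
    return np.round([x/1000,y/1000],4),np.round([w,h],1),round(a,1)
def blobs(mask,minarea=60):
    cs,_=cv2.findContours(mask.astype(np.uint8),cv2.RETR_EXTERNAL,cv2.CHAIN_APPROX_NONE)
    return [c.reshape(-1,2) for c in cs if cv2.contourArea(c)>minarea]
def down(yaw,lean=0.0):
    """tool z down, tool x along world yaw; lean>0 lowers the +x(yaw) end"""
    R=Rot.from_euler('z',yaw)*Rot.from_euler('y',lean)*Rot.from_euler('x',np.pi)
    return R
E
python3 - <<'E'
from h import *
for n in ("top","side"):
    m=np.load(f"pics/{n}m.npy",allow_pickle=True).item(); p=cv2.imread(f"pics/{n}0.png").astype(int); P=cloud(m,np.load(f"pics/{n}0.npy"))
    Z=P[...,2]; print(n,'cam',-np.asarray(m['R']).T@m['t'])
    reg=(P[...,0]>.3)&(P[...,0]<.9)&(abs(P[...,1])<.75)
    sat=p.max(2)-p.min(2)
    print(' worktop z',np.nanmedian(Z[reg&(sat>60)]))
    for nm,mk in (('tall',reg&(Z>.05)&(Z<.2)),('dark',reg&(p.max(2)<90)&(Z>-.01)&(Z<.1)),('any',reg&(Z>.25))):
        for c in blobs(mk):
            t=np.zeros((480,640),np.uint8); cv2.fillPoly(t,[c],1); q=P[(t>0)&mk]
            print(nm,c.mean(0).round(),'z',np.percentile(q[:,2],[5,50,95]).round(4),rect(q), 'sat',np.median(sat[t>0]))
E
```

```text
top cam [0.38285978 0.19303442 1.58907956]
 worktop z 0.0006446789421719
tall [136. 271.] z [0.0615 0.0689 0.0747] (array([0.4628, 0.661 ]), array([112. ,  54.3]), -72.5) sat 154.0
tall [195. 273.] z [0.0617 0.0688 0.0741] (array([0.4553, 0.4984]), array([111.6,  53.5]), -25.3) sat 153.0
tall [425. 269.] z [0.0585 0.0643 0.0697] (array([ 0.4526, -0.114 ]), array([111.1,  53.9]), 5.8) sat 19.0
tall [475. 266.] z [0.0573 0.064  0.0699] (array([ 0.4597, -0.2515]), array([108.9,  53.1]), 1.0) sat 19.0
tall [291. 259.] z [0.0589 0.065  0.0706] (array([0.4879, 0.2435]), array([109.9,  52.1]), 6.4) sat 19.0
tall [324. 196.] z [0.0524 0.0832 0.0921] (array([0.6521, 0.1491]), array([36.6, 29.4]), -81.9) sat 3.0
dark [601. 261.] z [0.0194 0.0249 0.0309] (array([ 0.465, -0.638]), array([74.2, 71.9]), 88.0) sat 3.0
dark [349. 271.] z [0.0009 0.0084 0.0251] (array([0.4549, 0.0853]), array([125.6,  68.5]), -1.0) sat 49.0
any [320.  95.] z [0.5437 0.9991 1.143 ] (array([0.6651, 0.1496]), array([1206.6,  213.1]), -86.2) sat 4.0
side cam [ 0.35316522 -0.71768687  0.73338502]
 worktop z 0.000241239851
[... 1109 characters left out ...]
0226] (array([0.456 , 0.0788]), array([128.4,  76.3]), 0.7) sat 42.0
dark [428. 260.] z [0.0236 0.0483 0.0636] (array([0.7862, 0.0193]), array([34.5, 14.9]), -56.2) sat 13.0
dark [395. 213.] z [0.0057 0.016  0.0185] (array([0.7995, 0.2811]), array([88.4, 41.5]), 74.4) sat 9.0
dark [270. 186.] z [0.0122 0.0348 0.0599] (array([0.4534, 0.4715]), array([110.5,  37.5]), -8.7) sat 50.0
dark [267. 163.] z [0.0191 0.0403 0.0597] (array([0.4492, 0.64  ]), array([113.5,  46.5]), -48.3) sat 49.0
dark [416. 198.] z [0.0128 0.0618 0.0968] (array([0.8686, 0.3745]), array([745.8,  87.5]), 82.5) sat 6.0
any [521. 121.] z [0.4601 0.7013 0.7194] (array([0.6041, 0.0133]), array([1456.1,  254.1]), 81.4) sat 9.0
```

```bash
python3 - <<'E'
from plant import env, vision
from h import *
m=vision.camera_model('wrist'); o=env.observe()
R=Rot.from_rotvec(o['ee_rot']).as_matrix(); c=-np.asarray(m['R']).T@m['t']
print('cam in tool',R.T@(c-o['tool_pos']).round(3)); print('axes in tool\n',(R.T@np.asarray(m['R']).T).round(2),m['fx'],m['k1'])
for nm,(x,y,a) in dict(h=(.455,.082,0),L=(.488,.241,6),M=(.4527,-.1165,6),Rr=(.46,-.2535,.7)).items():
  for base in (0,np.pi):
    for z in (.045,.2,.28):
      out=[]
      for l in (-.1,0,.1):
        q=env.solve_ik([x,y,z],(down(base+np.radians(a),l)).as_rotvec()); out.append(None if q is None else np.round(q,2).tolist())
      print(nm,round(base,1),z,out[1],[k is not None for k in out])
E
```

```text
cam in tool [ 0.07371767  0.00028093 -0.16300806]
axes in tool
 [[ 0.   -0.96 -0.27]
 [ 1.    0.   -0.  ]
 [ 0.   -0.27  0.96]] 404.79868769381847 -0.04810818054509137
h 0 0.045 [-0.73, 0.1, 0.52, 2.12, -0.06, 0.94, -1.75] [True, True, True]
h 0 0.2 [-0.73, -0.09, 0.47, 1.94, 0.04, 1.28, -1.84] [True, True, True]
h 0 0.28 [-0.73, -0.13, 0.45, 1.82, 0.06, 1.45, -1.86] [True, True, True]
h 3.1 0.045 [-0.64, 0.1, 0.42, 2.11, -0.05, 0.94, 1.38] [True, True, True]
h 3.1 0.2 [-0.67, -0.09, 0.41, 1.94, 0.04, 1.28, 1.3] [True, True, True]
h 3.1 0.28 [-0.68, -0.13, 0.4, 1.81, 0.05, 1.45, 1.29] [True, True, True]
L 0 0.045 [-0.9, 0.27, 0.44, 1.92, -0.14, 0.98, -1.86] [True, True, True]
L 0 0.2 [-0.9, 0.11, 0.42, 1.76, -0.05, 1.28, -1.93] [True, True, True]
L 0 0.28 [-0.89, 0.07, 0.41, 1.64, -0.03, 1.44, -1.95] [True, True, True]
L 3.1 0.045 [-0.66, 0.26, 0.17, 1.92, -0.05, 0.97, 1.21] [True, True, True]
L 3.1 0.2 [-0.68, 0.11, 0.19, 1.75, -0.02, 1.28, 1.19] [True, True, True]
L 3.1 0.28 [-0.69, 0.07, 0.2, 1.63, -0.01, 1.44, 1.18] [True, True, True]
M 0 0.045 [-0.59, 0.13, 0.84, 2.11, -0.12, 0.94, -1.15] [True, True, True]
M 0 0.2 [-0.59, -0.11, 0.74, 1.94, 0.08, 1.28, -1.33] [True, True, True]
M 0 0.28 [-0.5, -0.14, 0.63, 1.81, 0.09, 1.45, -1.35] [True, True, True]
M 3.1 0.045 [-0.6, 0.13, 0.85, 2.11, -0.12, 0.94, 1.99] [True, True, True]
M 3.1 0.2 [-0.38, -0.09, 0.55, 1.93, 0.05, 1.28, 1.83] [True, True, True]
M 3.1 0.28 [-0.36, -0.13, 0.51, 1.81, 0.06, 1.45, 1.81] [True, True, True]
Rr 0 0.045 [-0.56, 0.46, 1.21, 1.99, -0.51, 1.04, -0.67] [True, True, True]
Rr 0 0.2 [-0.2, 0.07, 0.69, 1.81, -0.04, 1.28, -1.06] [True, True, True]
Rr 0 0.28 [0.11, 0.02, 0.35, 1.68, -0.01, 1.44, -1.1] [True, True, True]
Rr 3.1 0.045 [-0.49, 0.39, 1.1, 1.98, -0.41, 1.01, 2.39] [True, True, True]
Rr 3.1 0.2 [-0.14, 0.07, 0.63, 1.81, -0.04, 1.28, 2.08] [True, True, True]
Rr 3.1 0.28 [0.19, 0.03, 0.27, 1.68, -0.01, 1.44, 2.04] [True, True, True]
```

```bash
cat > look.py <<'E'
from h import *
def tins(m,p,d,tag=''):
    P=cloud(m,d); Z=P[...,2]; p=p.astype(int); sat=p.max(2)-p.min(2)
    reg=(P[...,0]>.35)&(P[...,0]<.6)&(abs(P[...,1])<.36)
    res=[]
    mk=reg&(Z>.055)&(Z<.085)&(sat<40)
    mk2=reg&(p.max(2)<110)&(sat>20)&(Z<.03)&(Z>-.005)
    for nm,k in (('tin',mk),('holder',mk2)):
        k=cv2.morphologyEx(k.astype(np.uint8),cv2.MORPH_OPEN,np.ones((3,3)))
        for c in blobs(k,1500):
            t=np.zeros((480,640),np.uint8); cv2.fillPoly(t,[c],1); z=Z[(t>0)&(k>0)]
            zt=np.median(z) if nm=='tin' else np.percentile(z,93)
            q=onplane(m,c,.064 if nm=='tin' else .022)
            edge=(c[:,0].min()<3)|(c[:,0].max()>636)|(c[:,1].min()<3)|(c[:,1].max()>476)
            print(tag,nm,'px',c.mean(0).round(),'z',zt.round(4),*rect(q),'CUT' if edge else '')
E
python3 - <<'E'
from plant import env, vision, gripper_to
from look import *
r=down(0).as_rotvec()
for i,(x,y) in enumerate([(.46,.16),(.46,-.02),(.46,-.185)]):
    env.move_to([x,y,.22],r); env.sleep(.2)
    m=vision.camera_model('wrist'); p,d=vision.camera('wrist'); cv2.imwrite(f'pics/w{i}.png',p); np.save(f'pics/w{i}.npy',d); np.save(f'pics/w{i}m.npy',m,allow_pickle=True)
    tins(m,p,d,i)
o=env.observe(); print(o['clock'],o['contact_force'],o['moment'])
ims=[cv2.resize(cv2.imread(f'pics/w{i}.png'),(400,300)) for i in range(3)]
cv2.imwrite('pics/wm.png',np.vstack([np.hstack(ims[:2]),np.hstack([ims[2],0*ims[2]])]))
E
```

```text
0 tin px [626. 220.] z 0.0645 [ 0.4531 -0.094 ] [108.8  28.1] 12.5 CUT
0 tin px [219. 173.] z 0.0651 [0.4889 0.2403] [108.9  52.7] 6.4 
0 holder px [404. 202.] z 0.0233 [0.4571 0.0838] [130.7  74.4] 0.4 
1 tin px [437. 217.] z 0.0652 [ 0.4545 -0.1153] [109.4  52.6] 6.0 
1 tin px [599. 209.] z 0.0651 [ 0.4611 -0.2501] [109.2  56.5] 0.6 CUT
1 tin px [ 18. 181.] z 0.0646 [0.4848 0.2194] [116.7  46.3] -11.7 CUT
1 holder px [211. 201.] z 0.0231 [0.4571 0.0804] [130.8  75.7] 0.3 
2 tin px [238. 215.] z 0.065 [ 0.4547 -0.1181] [109.4  52.5] 6.2 
2 tin px [405. 208.] z 0.0652 [ 0.4605 -0.2527] [108.2  51.9] 0.5 
2 holder px [ 43. 202.] z 0.0229 [0.4571 0.076 ] [131.3  84.6] 0.3 CUT
4.1417 [0.47360261 0.32566625 0.32373609] [ 0.0109688   0.16119248 -0.01458924]
```

View pics/wm.png

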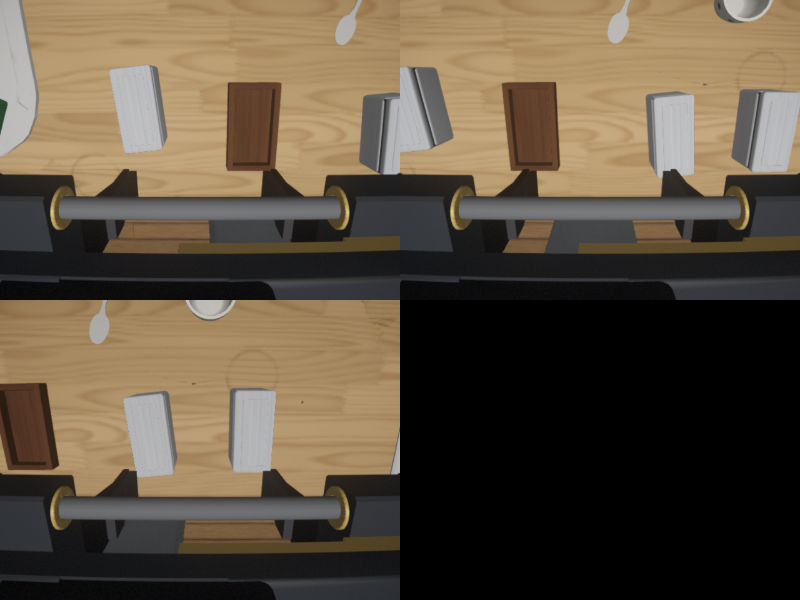

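The wrist mosaic shows the silver tins L (135,110 in panel 1), M (150,435) and R (253,430), and the holder (254,125 in panel 1). Heights are 65 mm for the tins and 23 mm for the holder, and the sizes match too. I'm starting with R.

```bash
cat > act.py <<'E'
from plant import env, vision, gripper_to
from look import *
GZ=.034
def rv(yaw,l=0): return down(yaw,l).as_rotvec()
def lean(pos,yaw,l0,l1,n=4):
    for l in np.linspace(l0,l1,n+1)[1:]: env.move_l(pos,rv(yaw,l),rate=.1)
def sample(T,yaw):
    s=[];t0=env.observe()['clock']
    while True:
        o=env.observe(); c,w=np.cos(yaw),np.sin(yaw); s.append((o['clock']-t0,-w*o['moment'][0]+c*o['moment'][1]))
        if o['clock']-t0>T: break
        env.sleep(.03)
    s=np.array(s)
    return s
def summ(s): return [round(float(s[(s[:,0]>=a)&(s[:,0]<b),1].mean()),3) for a,b in ((0,.15),(.15,.4),(.4,.7),(.7,1.0),(1.0,1.4))]
def grab(x,y,yaw):
    env.move_to([x,y,.12],rv(yaw)); env.move_l([x,y,GZ],rate=.12); gripper_to(0.3,45)
    o=env.observe(); print('grip',o['width'],o['gripper_force'],o['clock'])
    env.move_l([x,y,GZ+.06],rate=.06)
def test(x,y,yaw,seq,T=1.35):
    P=[x,y,GZ+.06]; l0=0
    for l in seq:
        t=env.observe()['clock']; lean(P,yaw,l0,l); l0=l; t2=env.observe()['clock']; print(l,round(t2-t,2),summ(sample(T,yaw)))
def setdown(x,y,yaw):
    env.move_l([x,y,GZ+.006],rate=.06); g=env.move_l([x,y,GZ-.004],rate=.012,guard=4)
    o=env.observe(); print('down',g,o['tool_pos'],o['contact_force'],o['clock'])
    gripper_to(1.0); env.move_l([x,y,.13],rate=.15)
E
python3 - <<'E'
from act import *
x,y,a=.4605,-.254,np.radians(.5)
env.move_to([x,y,.12],rv(a)); t=env.observe()['clock']; lean([x,y,.12],a,0,.05); t1=env.observe()['clock']; print('lean time',t1-t); lean([x,y,.12],a,.05,0,2); print(env.observe()['clock']-t1)
grab(x,y,a); print(summ(sample(.5,a)) if 0 else env.observe()['contact_force'])
E
```

```text
lean time 1.0
0.5
grip 0.5899011148036054 45.000045876950026 8.0083
[ 0.03801599  0.16605779 -3.96391055]
```

```bash
sed -i 's/n=4)/n=2)/' act.py; python3 - <<'E'
from act import *
x,y,a=.4605,-.254,np.radians(.5)
test(x,y,a,[.05,-.05],1.1)
E
```

```text
0.05 0.5 [0.083, 0.053, 0.103, 0.113, 0.14]
-0.05 0.5 [0.252, 0.264, 0.226, 0.192, 0.205]
```

```bash
python3 - <<'E'
from act import *
x,y,a=.4605,-.254,np.radians(.5); P=[x,y,GZ+.06]
for l0,l1 in ((-.05,.05),(.05,-.05)):
    lean(P,a,l0,l1); s=sample(1.3,a); print(l1,s[:,1].round(2).tolist())
E
```

```text
0.05 [0.03, 0.04, 0.01, 0.05, 0.0, 0.14, 0.05, 0.05, 0.08, 0.07, 0.1, 0.04, 0.04, 0.01, 0.06, 0.12, 0.09, 0.1, 0.08, 0.12, 0.16, -0.32, 0.09, 0.15, 0.05, 0.12, 0.13, 0.11, 0.15, 0.14, 0.14, 0.08, 0.06, 0.11, 0.09, 0.11, 0.14, 0.11, 0.15, 0.1, 0.13]
-0.05 [0.28, 0.25, 0.23, 0.24, 0.26, 0.28, 0.27, 0.29, 0.24, 0.28, 0.28, 0.23, 0.25, 0.2, 0.24, 0.22, 0.22, 0.25, 0.19, 0.19, 0.23, 0.2, 0.18, 0.24, 0.22, 0.21, 0.21, 0.18, 0.19, 0.19, 0.17, 0.14, 0.21, 0.23, 0.17, 0.16, 0.18, 0.22, 0.24, 0.24, 0.2]
```

```bash
python3 - <<'E'
from act import *
x,y,a=.4605,-.254,np.radians(.5); P=[x,y,GZ+.06]; l0=-.05
for l1 in (.06,-.06,.06,-.06):
    lean(P,a,l0,l1); l0=l1; s=sample(1.2,a); m=s[:,1]; t=s[:,0]
    print(l1,'early',np.median(m[t<.3]).round(3),'late',np.median(m[t>.8]).round(3),'minmax',m.min().round(2),m.max().round(2))
lean(P,a,l0,0); o=env.observe(); print(o['clock'],o['contact_force'],o['tool_pos'],o['ee_rot'],rv(a))
E
```

```text
0.06 early 0.043 late 0.084 minmax 0.0 0.17
-0.06 early 0.281 late 0.212 minmax 0.13 0.3
0.06 early 0.052 late 0.096 minmax -0.44 0.14
-0.06 early 0.266 late 0.231 minmax 0.15 0.29
23.4917 [-0.44861209 -1.14770317 -3.81795863] [ 0.46083942 -0.25404981  0.09393385] [3.14096291e+00 1.43132486e-02 7.78893686e-04] [3.14156275e+00 1.37077404e-02 8.39357020e-19]
```

```bash
python3 - <<'E'
from act import *
setdown(.4605,-.254,np.radians(.5))
x,y,a=.4546,-.1165,np.radians(6.1); P=[x,y,GZ+.06]; grab(x,y,a); print(env.observe()['contact_force']); l0=0
for l1 in (.05,-.05):
    lean(P,a,l0,l1); l0=l1; s=sample(1.2,a); m=s[:,1]; t=s[:,0]
    print(l1,'early',np.median(m[t<.3]).round(3),'late',np.median(m[t>.8]).round(3),'minmax',m.min().round(2),m.max().round(2))
lean(P,a,l0,0); setdown(x,y,a); print(env.observe()['clock'])
E
```

```text
down True [ 0.46062371 -0.2539158   0.03407153] [0.26144162 0.52951578 5.44455704] 25.1
grip 0.5916436807746915 44.99996557831764 28.9417
[ 0.33161533 -0.61651606 -3.75425955]
0.05 early 0.046 late 0.058 minmax -0.02 0.11
-0.05 early 0.25 late 0.252 minmax 0.19 0.31
down True [ 0.45466619 -0.11640527  0.03409395] [-0.70688053  0.57666136  4.7320019 ] 35.6667
37.3333
```

M stays steady at 0.05 rad. R drifts each way with knock spikes, so R holds the ball. I'll look again, regrab R, and use the known set-down poses to check the wrist calibration.

```bash
python3 - <<'E'
from act import *
env.move_to([.46,-.185,.22],rv(0)); env.sleep(.15)
m=vision.camera_model('wrist'); p,d=vision.camera('wrist'); tins(m,p,d,'re')
x,y,a=.4605,-.254,np.radians(.5)
grab(x,y,a); print(env.observe()['clock'])
E
```

```text
re tin px [238. 215.] z 0.0651 [ 0.4544 -0.1174] [108.8  52.5] 6.1 
re tin px [405. 207.] z 0.0651 [ 0.461  -0.2528] [108.2  52. ] 0.5 
re holder px [ 42. 202.] z 0.023 [0.4572 0.076 ] [131.3  84.7] 0.3 CUT
grip 0.5938720972707674 45.000041825696826 40.175
41.325
```

```bash
cat > ins.py <<'E'
from act import *
hx,hy,a=.4568,.0822,np.radians(.4)
def down_try(x,y):
    g=env.move_l([x,y,.037],rv(a),rate=.015,guard=4); o=env.observe()
    print(g,np.round(o['tool_pos'],4),np.round(o['contact_force'],2),np.round(o['moment'],3),round(o['clock'],2)); return o
E
python3 - <<'E'
from ins import *
env.move_l([.4605,-.254,.125],rate=.08)
env.move_l([hx,hy,.125],rv(a),rate=.1)
env.move_l([hx,hy,.06],rate=.05); env.sleep(.3)
o=down_try(hx,hy)
p,d=vision.camera('side'); cv2.imwrite('pics/s1.png',cv2.resize(p[200:340,220:400],(720,560),interpolation=cv2.INTER_CUBIC))
E
```

```text
True [0.4568 0.0822 0.04  ] [-0.85  0.44  6.05] [0.057 0.185 0.001] 48.32
```

View pics/s1.png

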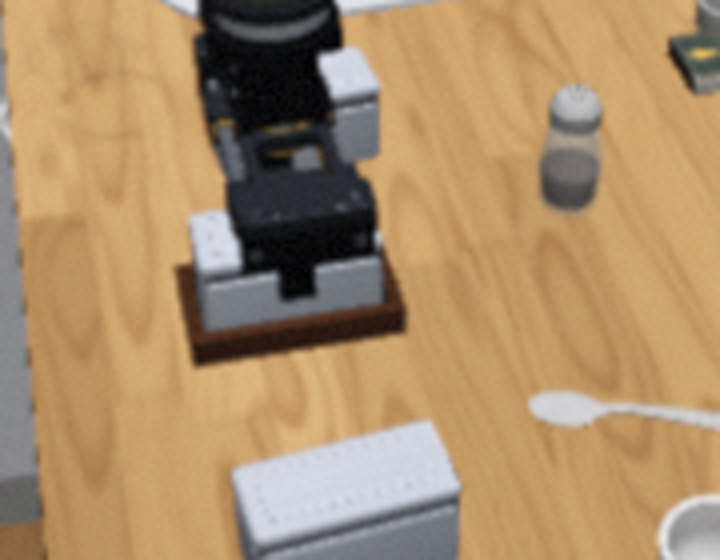

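The crop shows the tin inside the well, evenly surrounded at about (290,290). TCP z is 0.040, exactly the fully-home height. Next I release, retreat, check the height and hand in.

```bash
python3 - <<'E'
from ins import *
from plant import job
gripper_to(1.0); env.move_l([hx,hy,.16],rate=.12); env.move_to([.46,.16,.22],rv(0)); env.sleep(.3)
for n in ('wrist','top'):
    m=vision.camera_model(n); p,d=vision.camera(n); tins(m,p,d,n)
P=cloud(m,d); Z=P[...,2]
print(env.observe()['clock'])
E
```

```text
wrist tin px [625. 219.] z 0.0646 [ 0.4525 -0.0945] [110.   29.9] 12.3 CUT
wrist tin px [414. 213.] z 0.0712 [0.4557 0.0817] [111.   53.5] 0.8 
wrist tin px [216. 174.] z 0.065 [0.4889 0.2403] [109.   52.8] 6.4 
wrist holder px [384. 181.] z 0.0236 [0.4572 0.084 ] [130.9  74.5] 0.2 
51.275
```

```bash
python3 -c "
from plant import job
print(job.close_job())"
```

```text
the job is handed in; nothing more can be done
None
```

The rightmost tin held the ball and now sits fully home in the holder, its top 6 mm above the other tins'; I rocked it back and forth three times, the middle tin tested packed tight, the left one was never lifted, and the job was handed in at about 51 s with no verdict returned.

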